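# Hold the gearbox cover ready over its studs

### The job

Pick up the gearbox cover by its handle, carry it over the pipe without bumping the pipe, and stop with it hovering level over the open gearbox housing, lined up so that every hole is centred above its stud and the plate is about a centimetre clear of the stud tips, touching neither studs nor housing. Finish while still holding it there, motionless, so that the sealing face can be inspected before the cover goes on; do not lower it or let go. Leave the tin can, the box of screws and the wrench where they are.

Things in the scene. Friction and masses are not known exactly. Their poses are not given: they have to be found in the camera images.
- cover: Loose gearbox cover, 0.3 to 0.65 kg: bare aluminium plate 150 (its x) x 100 (its y) x 8 mm, flat on the bench, four 16 mm holes at x = +-61, y = +-36 mm, a dark steel U-shaped grab handle on top along its x. Origin: centre of the underside; z up. It fits the housing either way round (turned 180 degrees about z).
- cover_grip (a point): Middle of the handle's bar, 45 mm above the plate's underside. The bar is 80 mm long (along the cover's x), 16 mm wide (y), 18 mm tall (36 to 54 mm above the underside); under it is a 28 mm gap above the plate between two posts 14 mm thick, centred at x = +-33 mm. Same axes as the cover.
- housing: Grey gearbox housing fixed to the bench: open box 150 (its x) x 100 (its y) x 90 mm tall, gears inside, feet out to x = +-99 mm, a 24 mm shaft stub on its -y side. Four upright 8 mm steel studs at x = +-61, y = +-36 mm on the rim, tips 115 mm above the bench. Origin: centre of its underside, z up. The pipe lies between cover and housing; which is on the left varies.
- stud_tips (a point): Centre of the four studs, at the height of their tips (115 mm above the bench); housing axes.
- pipe: Steel pipe 48 mm in diameter and 500 mm long, lying along its own x axis (roughly away from the robot) on two dark stands 64 mm wide, all fixed to the bench, between cover and housing. Origin: on the bench below the middle of the pipe; z up. Its top is 110 mm above the bench.
- pipe_top (a point): Top of the pipe at the middle of its length, 110 mm above the bench.
- can: Bystander: upright tin can, 66 mm in diameter, 105 mm tall, loose. Origin: centre of its underside.
- screw_box: Bystander: open cardboard box of screws, 90 x 70 x 45 mm, loose. Origin: centre of its underside.
- wrench: Bystander: steel wrench 180 mm long lying flat on the bench along its x axis, loose. Origin: near the middle of its underside.
There are look-alikes about, which are no part of the job. Of the things that look like the cover, take the one that is farthest to the robot's right at the start.

How it is judged:
By the outcome, as a careful person would: the job done as asked, in the order asked, and still so for the second after the job is handed in, while the arm keeps its last pose, push and grip.
It also fails if it takes over 53 s, if anything falls off the work surface, if the arm or the gripper's body presses on something with over 40 N, if the wrist force passes 120 N, or if a joint passes its speed limit or range.

### The arm

A 6-joint arm with a two-finger parallel gripper is mounted at the origin on the work surface. World frame = base frame: x ahead of the robot, y to its left, z up, the work surface at z = 0. Lengths are in m, angles in rad, forces in N, time in s.
With the tool pointing down it reaches from about 0.2 to 0.875 m from the base axis. Payload 3.4 kg.
Tool frame: the origin (TCP) lies between the finger pads; the fingertips stand 25 mm ahead of it and the grasp point (between the pads) lies 6 mm ahead of it (r.nose_length is the z of the fingertips in the tool frame, in m); z points along the fingers, y is the line along which they close (so a half turn about z gives the same grasp; the last joint's range is limited). The gripper opens to 94 mm and grips with 3 to 60 N. Pads are 16 mm wide; open, the fingers measure 119 mm over their backs; the gripper's body (75 mm by 177 mm) begins 78 mm behind the grasp point.
Start: joints at [1.202, 0.276, 1.505, -0, 1.361, -0.121], TCP at [0.141, 0.557, 0.23] pointing down, gripper open.
Joint ranges: [-2.89, 2.89], [-0.75, 2.08], [0.22, 2.7], [-1.18, 4.32], [0.11, 2.71], [-2.7, 2.7]. Speed limits (rad/s): [2.57, 2.57, 3.14, 3.14, 3.14, 3.14].

### API

Orientations are given as a unit quaternion [w, x, y, z].
In Python, from plant import r, gripper_to, inverse_kinematics, vision, models, telemetry gives the robot as it stands. Calls block until the motion is done:
- r.move_to(position, orientation): joint-space move of the TCP to a pose.
- r.move_l(position, rot=None, vel=0.15, guard=None): straight line of the TCP; rot=None keeps the orientation; vel is the mean speed in m/s. With guard (N) it stops when the force on the tool has changed by that much, and returns True; else False.
- r.movej(angles): joint-space move.
- gripper_to(opening, f_grip=None): finger opening in m; f_grip is the grip in N (None keeps the last); returns when the fingers have stopped.
- r.hold(seconds).
- inverse_kinematics(position, orientation): joint angles nearest the present ones, or None.
- vision.snapshot(name): name is "scene" or "top" or "wrist"; returns the picture (400x640x3 uint8, red, green, blue); there is no depth.
- vision.get_calibration(name): a dict with "fx", "fy", "cx", "cy" (pixels), "D" ([k1, k2, p1, p2, k3] as OpenCV has them; the pictures are not rectified), "position" and "orientation" of the camera in the world. Camera axes: x right, y down, z forward; pixel columns grow to the right and rows downward; lengths in m; the calibration is good to about 2 mm. A picture is of the moment at which its call begins: read the wrist's pose just before it. get_calibration takes no time and is no camera call; for the wrist camera it gives the pose at the moment of the call.
A pose or a line that the arm cannot do raises r.PlanningError and nothing moves.
- r.sign_off(): hands the job in; it is judged then, once.
Trained networks look in the newest picture that a camera, given by its name, has taken for a name from the list of things; names that differ only in an ending like _2 or _b are one class to them, and where a whole thing is asked for, a point or a joint stands for the part that bears it (a point fixed in the world has none). Each returns a list of dicts, best first, with "score" (0 to 1); they miss things now and then, are a little off and sometimes report something else, mostly with a low value. They report only what shows in the picture. A call takes as long as a camera call. They do not tell look-alikes from the thing itself.
- models.boxes_of(thing, camera): "at" ([x, y, z] in m, in world coordinates, good to about 4 mm: the middle of the surface that is visible of it).
- models.regions_of(thing, camera): "pixels" (400x640 bool, what is visible of it).
- models.mark_of(thing, camera): "at" ([x, y, z] in m, in world coordinates, good to about 4 mm: a listed point, or the origin of a listed thing).
Readings, each from a call of its own:
- telemetry.current_t(): time.
- telemetry.current_joints(): joint angles.
- telemetry.current_dq(): joint speeds.
- telemetry.current_joint_efforts(): joint torques, N m.
- telemetry.current_ee_pos(): TCP position.
- telemetry.current_tool_rot(): TCP orientation.
- telemetry.current_wrist_force(): force on the tool from outside, world axes, zero at the start.
- telemetry.current_torque(): the same for the moment, N m.
- telemetry.current_opening(): finger opening in m.
- telemetry.current_finger_force(): force on a finger pad.
Only numpy, scipy, OpenCV 4.12 (cv2) and the standard library are available. Lean on these libraries where they do the work, as an engineer would, in place of code of your own. Each camera call takes 0.05 s, during which the arm holds its last target. There are 200 camera calls.

## Working session

There is one attempt and no reset: what is moved stays moved. The work goes in short steps, each a Python script; the robot and the scene stay as the last script left them, time stands still between calls to the robot, and variables do not carry over. Pictures are saved under pics/ and viewed, at most 10 in all, crops included, and the job is handed in when it is done.

```bash
ls; mkdir -p pics; python3 - <<'E'
from plant import r, gripper_to, inverse_kinematics, vision, models, telemetry
import cv2,numpy as np
for c in ("scene","top"):
    im=vision.snapshot(c); cv2.imwrite(f"pics/{c}0.png",im[:,:,::-1])
    k=vision.get_calibration(c); print(c,{a:np.round(b,4).tolist() for a,b in k.items()})
    for t in ("cover","cover_grip","housing","stud_tips","pipe","pipe_top","can","screw_box","wrench"):
        print(t,[(np.round(d["at"],3).tolist(),round(d["score"],2)) for d in models.mark_of(t,c)])
print(telemetry.current_t(), telemetry.current_tool_rot())
a=cv2.imread("pics/scene0.png");b=cv2.imread("pics/top0.png")
cv2.imwrite("pics/s.png",a);
E
```

```text
pics
scene {'fx': 517.4286, 'fy': 517.4286, 'cx': 325.6205, 'cy': 194.5544, 'D': [0.0078, 0.0, 0.0, 0.0, 0.0], 'position': [0.896, 0.5561, 1.2365], 'orientation': [-0.0704, 0.2637, 0.927, -0.2573]}
cover [([0.397, -0.154, 0.005], 0.84), ([0.563, -0.322, 0.002], 0.74)]
cover_grip [([0.565, -0.32, 0.045], 0.91), ([0.396, -0.15, 0.046], 0.8)]
housing [([0.549, 0.249, -0.003], 0.82)]
stud_tips [([0.553, 0.251, 0.113], 0.57), ([0.621, 0.004, 0.001], 0.33)]
pipe [([0.622, 0.006, -0.004], 0.56)]
pipe_top [([0.621, 0.0, 0.109], 0.65)]
can [([0.749, 0.13, -0.001], 0.71), ([0.563, -0.318, 0.043], 0.32)]
screw_box [([0.743, -0.151, 0.001], 0.59)]
wrench [([0.295, -0.34, 0.002], 0.7)]
top {'fx': 372.9412, 'fy': 372.9412, 'cx': 314.1973, 'cy': 198.5236, 'D': [0.0264, 0.0, 0.0, 0.0, 0.0], 'position': [0.3222, -0.0174, 1.1706], 'orientation': [0.0766, -0.7031, 0.7043, -0.0609]}
cover [([0.566, -0.317, -0.005], 0.97), ([0.398, -0.156, 0.002], 0.75)]
cover_grip [([0.402, -0.154, 0.044], 0.98), ([0.563, -0.314, 0.045], 0.55)]
housing [([0.555, 0.252, -0.0], 0.86)]
stud_tips []
pipe [([0.632, 0.001, -0.002], 0.91)]
pipe_top [([0.625, 0.006, 0.11], 0.95)]
can [([0.748, 0.132, 0.001], 0.85)]
screw_box [([0.739, -0.149, -0.002], 0.56)]
wrench [([0.295, -0.346, 0.001], 0.69)]
1.0 [5.03452300e-06 1.23579669e-01 9.92334652e-01 5.75463658e-05]
```

View pics/scene0.png

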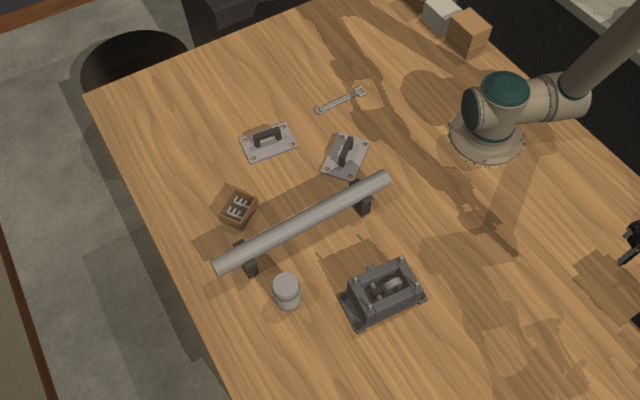

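View pics/top0.png

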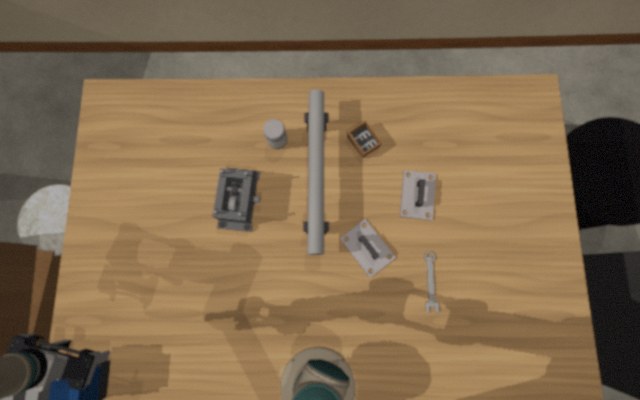

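There are two covers: A in top (420,195) / scene (268,142) at y≈-0.32, and B in top (369,248) / scene (346,156) at y≈-0.15. The one farthest to the robot's right is A. The housing is at top (236,198) on the left, with the pipe between. I'll look at the housing with the wrist camera first, then at the cover.

```bash
cat > h.py <<'E'
from plant import r, gripper_to, inverse_kinematics, vision, models, telemetry
import cv2,numpy as np
from scipy.spatial.transform import Rotation as Ro
def q(a): return [0,np.cos(a/2),np.sin(a/2),0]
def R(k): w,x,y,z=k["orientation"]; return Ro.from_quat([x,y,z,w]).as_matrix()
def K(k): return np.array([[k["fx"],0,k["cx"]],[0,k["fy"],k["cy"]],[0,0,1.]])
def rays(k,uv):
    u=cv2.undistortPoints(np.array(uv,float).reshape(-1,1,2),K(k),np.array(k["D"]))[:,0]
    return np.c_[u,np.ones(len(u))]@R(k).T
def onplane(k,uv,z):
    d=rays(k,uv); c=np.array(k["position"]); return c+d*((z-c[2])/d[:,2])[:,None]
def proj(k,P):
    Rc=R(k).T; t=-Rc@np.array(k["position"])
    return cv2.projectPoints(np.array(P,float).reshape(-1,1,3),cv2.Rodrigues(Rc)[0],t,K(k),np.array(k["D"]))[0][:,0]
def shot(n):
    k=vision.get_calibration("wrist"); im=vision.snapshot("wrist")
    np.savez(f"pics/{n}.npz",im=im,**k); cv2.imwrite(f"pics/{n}.png",im[:,:,::-1]); return k,im
def load(n):
    z=np.load(f"pics/{n}.npz"); return {a:z[a] for a in z.files if a!="im"},z["im"]
def marks(*ts,c="wrist"):
    for t in ts: print(t,[(np.round(d["at"],4).tolist(),round(d["score"],2)) for d in models.mark_of(t,c)])
E
python3 - <<'E'
from h import *
k=vision.get_calibration("wrist"); print({a:np.round(b,4).tolist() for a,b in k.items()})
p=np.array(telemetry.current_ee_pos()); w,x,y,z=telemetry.current_tool_rot(); T=Ro.from_quat([x,y,z,w]).as_matrix()
print("cam in tool",T.T@(k["position"]-p)); print((T.T@R(k)).round(3))
for a in (0,np.pi):
  for P in ([.555,.25,.17],[.565,-.317,.05],[.565,-.317,.3],[.5,.25,.3]): 
    s=inverse_kinematics(P,q(a)); print(a,P,None if s is None else np.round(s,2))
E
```

```text
{'fx': 293.8582, 'fy': 293.8582, 'cx': 319.3095, 'cy': 195.0866, 'D': [-0.0491, 0.0, 0.0, 0.0, 0.0], 'position': [0.074, 0.575, 0.3843], 'orientation': [0.0946, 0.7836, 0.6096, 0.0736]}
cam in tool [ 0.06933505  0.00060607 -0.15380171]
[[-0.001 -0.971 -0.238]
 [ 1.    -0.001 -0.   ]
 [-0.    -0.238  0.971]]
0 [0.555, 0.25, 0.17] [ 0.31  0.36  1.53 -0.    1.25  1.88]
0 [0.565, -0.317, 0.05] [-0.62  0.52  1.59 -0.    1.03  0.95]
0 [0.565, -0.317, 0.3] [-0.62  0.36  1.21 -0.    1.57  0.95]
0 [0.5, 0.25, 0.3] [ 0.34  0.22  1.41 -0.    1.51  1.91]
3.141592653589793 [0.555, 0.25, 0.17] [ 0.31  0.36  1.53 -0.    1.25 -1.26]
3.141592653589793 [0.565, -0.317, 0.05] [-0.62  0.52  1.59 -0.    1.03 -2.19]
3.141592653589793 [0.565, -0.317, 0.3] [-0.62  0.36  1.21 -0.    1.57 -2.19]
3.141592653589793 [0.5, 0.25, 0.3] [ 0.34  0.22  1.41 -0.    1.51 -1.23]
```

```bash
python3 - <<'E'
from h import *
for n,P in (("h1",[.53,.29,.27]),("h2",[.53,.20,.27])):
    r.move_to(P,q(0)); r.hold(.2); k,im=shot(n); marks("housing","stud_tips")
for n,P in (("c1",[.54,-.27,.2]),("c2",[.54,-.36,.2])):
    r.move_to(P,q(0)); r.hold(.2); k,im=shot(n); marks("cover","cover_grip")
    m=models.regions_of("cover","wrist"); print([(d["score"],d["pixels"].sum()) for d in m])
    if m: np.save(f"pics/{n}m.npy",m[0]["pixels"])
print(telemetry.current_t())
a=[cv2.imread(f"pics/{n}.png")[:, :] for n in ("h1","h2","c1","c2")]
s=[cv2.resize(x,(400,250),interpolation=cv2.INTER_AREA) for x in a]
cv2.imwrite("pics/q.png",np.vstack([np.hstack(s[:2]),np.hstack(s[2:])]))
E
```

```text
housing [([0.5484, 0.2511, -0.0005], 0.89)]
stud_tips [([0.5468, 0.2514, 0.1166], 0.86)]
housing [([0.5543, 0.2533, 0.0008], 0.66)]
stud_tips [([0.5436, 0.2506, 0.1164], 0.59)]
cover [([0.3986, -0.153, -0.0], 0.85), ([0.5671, -0.3169, 0.0037], 0.58)]
cover_grip [([0.4012, -0.1583, 0.0439], 0.81), ([0.5663, -0.3168, 0.0461], 0.57)]
[(0.72, np.int64(2565)), (0.65, np.int64(10049)), (0.25, np.int64(436))]
cover [([0.3997, -0.1541, -0.0009], 0.88)]
cover_grip [([0.5636, -0.3198, 0.046], 0.72), ([0.2971, -0.3427, -0.0007], 0.39)]
[(0.95, np.int64(10366)), (0.67, np.int64(1705))]
6.9333
```

View pics/q.png

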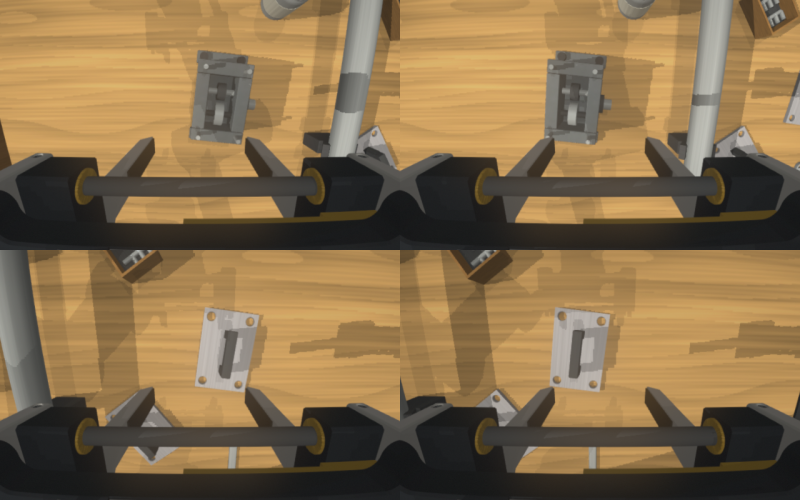

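```bash
python3 - <<'E'
from h import *
def crop(n,x,y): return cv2.resize(cv2.imread(f"pics/{n}.png")[y:y+150,x:x+130],None,fx=3,fy=4,interpolation=cv2.INTER_CUBIC)
print()
cv2.imwrite("pics/hh.png",np.hstack([crop("h1",295,80),crop("h2",225,80)]))
cv2.imwrite("pics/cc.png",np.hstack([crop("c1",300,85),crop("c2",230,85)]))
E
```

```text
(no output)
```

View pics/hh.png

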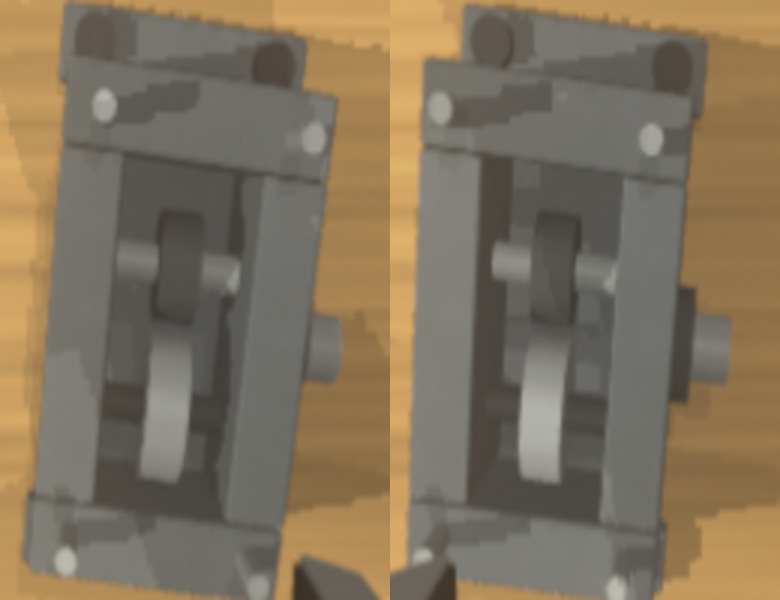

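View pics/cc.png

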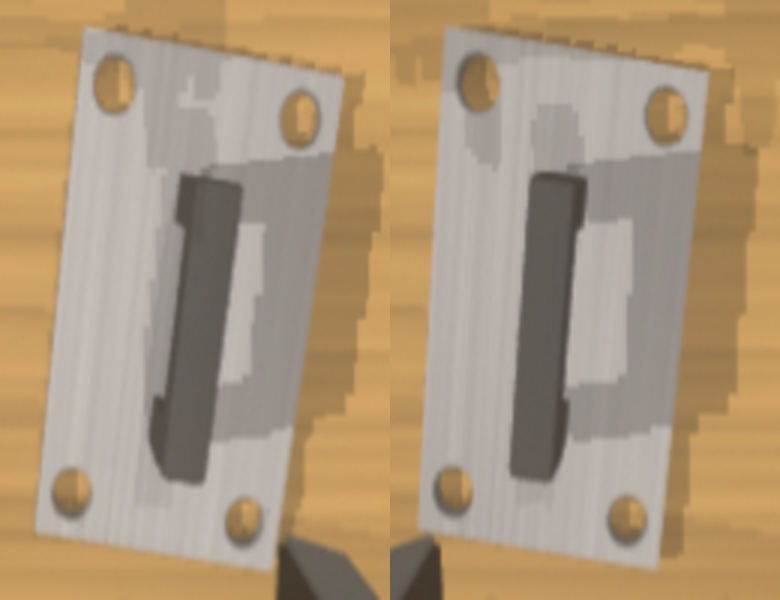

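The pictures confirm the target: a bare aluminium plate with four holes and a dark handle (A), and all four studs on the housing are readable. I'll fit x, y, z and yaw from both views.

```bash
cat >> h.py <<'E'
from scipy.optimize import least_squares
X0=np.array([[61,36],[61,-36],[-61,36],[-61,-36]])/1e3
def full(pts,x,y): p=np.array(pts,float); return np.c_[x+(p[:,0]+.5)/3-.5, y+(p[:,1]+.5)/4-.5]
def pts(v): c,s=np.cos(v[3]),np.sin(v[3]); return np.c_[X0@np.array([[c,s],[-s,c]])+v[:2],np.full(4,v[2])]
def fit(views,v0):
    f=lambda v: np.concatenate([(proj(k,pts(v))-uv).ravel() for k,uv in views])
    s=least_squares(f,v0,loss="soft_l1"); print("pose",s.x.round(4),"res",f(s.x).reshape(-1,2).round(1).tolist()); return s.x
E
python3 - <<'E'
from h import *
k1,_=load("h1");k2,_=load("h2")
H=fit([(k1,full([(104,105),(314,138),(66,562),(258,587)],295,80)),(k2,full([(50,107),(262,139),(34,558),(226,588)],225,80))],[.55,.25,.115,0])
k1,_=load("c1");k2,_=load("c2")
C=fit([(k1,full([(115,84),(300,119),(72,492),(243,521)],300,85)),(k2,full([(89,82),(276,115),(63,490),(237,520)],230,85))],[.565,-.318,.008,0])
np.save("HC.npy",[H,C])
E
```

```text
pose [ 0.5506  0.2521  0.1143 -0.1102] res [[0.2, -0.2], [0.0, -0.0], [-0.2, -0.6], [-0.2, -0.1], [0.1, 0.1], [-0.2, -0.1], [-0.0, 0.7], [0.3, 0.1]]
pose [ 0.5633 -0.3171  0.0062 -0.1314] res [[-0.1, -0.1], [0.1, 0.0], [-0.2, -0.1], [0.2, 0.0], [-0.1, 0.1], [0.1, 0.2], [0.1, 0.0], [-0.0, -0.1]]
```

```bash
python3 - <<'E'
from h import *
H,C=np.load("HC.npy"); a=C[3]
r.move_to([C[0],C[1],.12],q(a))
print("hit",r.move_l([C[0],C[1],.051],vel=.08,guard=12), telemetry.current_ee_pos())
gripper_to(0.0,f_grip=45); print(telemetry.current_opening(),telemetry.current_finger_force(),telemetry.current_wrist_force())
r.hold(.2)
r.move_l([C[0],C[1],.10],vel=.08); r.move_l([C[0],C[1],.29],vel=.15); r.hold(.4)
print(telemetry.current_opening(),telemetry.current_finger_force(),telemetry.current_wrist_force(),telemetry.current_torque(),telemetry.current_t(),telemetry.current_ee_pos())
k,im=shot("l1"); im=cv2.imread("pics/l1.png")
cv2.imwrite("pics/l1c.png",cv2.resize(im[140:340,160:480],None,fx=2.5,fy=3,interpolation=cv2.INTER_CUBIC))
E
```

```text
hit False [ 0.56375076 -0.31735658  0.05150674]
0.015523830594218363 44.99987483024597 [-0.0417223  -1.84330457 -0.39991334]
0.01570608560348598 44.99798119068146 [ 0.5496428   0.77974262 -5.54219401] [ 0.00856516  0.18520487 -0.02554321] 12.3583 [ 0.56328388 -0.31704255  0.28976678]
```

View pics/l1c.png

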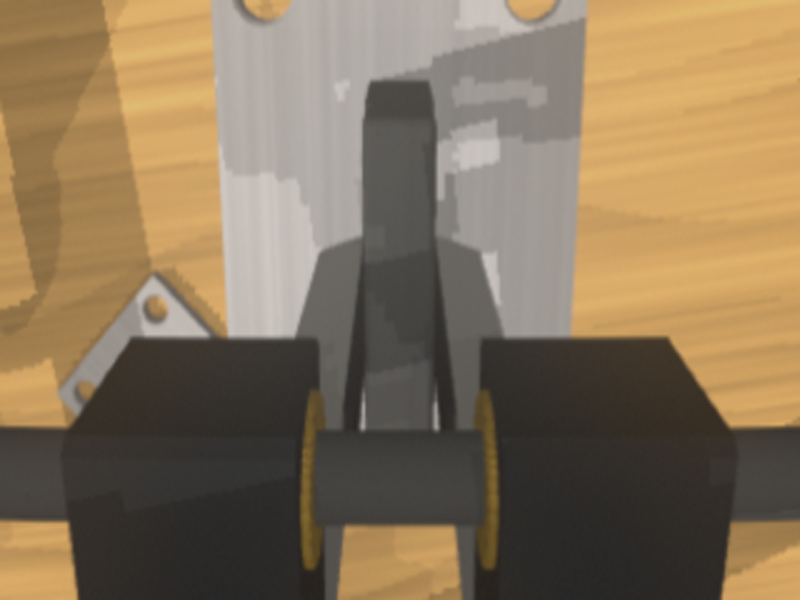

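The cover is lifted and held with no visible yaw slip. Its far holes show at the top of the picture, at about full-image (266,142) and (373,142). Next I carry it over the pipe and check tilt above the housing.

```bash
python3 - <<'E'
from h import *
H,C=np.load("HC.npy")
r.move_l([H[0],H[1],.29],rot=q(H[3]),vel=.17); r.move_l([H[0],H[1],.215],vel=.1); r.hold(.5)
p=np.array(telemetry.current_ee_pos()); print(p,telemetry.current_tool_rot(),telemetry.current_opening(),telemetry.current_wrist_force(),telemetry.current_torque(),telemetry.current_t())
k,im=shot("v1")
# expected front holes (top face) and front corners for level plate
c,s=np.cos(H[3]),np.sin(H[3]); M=np.array([[c,-s,0],[s,c,0],[0,0,1]])
E=np.array([[.061,.036,-.043],[.061,-.036,-.043],[.075,.05,-.043],[.075,-.05,-.043]])
print(proj(k,p+E@M.T).round(1).tolist(), "studs",proj(k,pts(H)).round(1).tolist())
vision.snapshot("scene"); im2=vision.snapshot("scene"); cv2.imwrite("pics/sv.png",im2[:,:,::-1])
marks("cover","cover_grip","stud_tips",c="scene")
ks=vision.get_calibration("scene"); print(proj(ks,pts(H)).round(0).tolist())
im=cv2.imread("pics/v1.png"); A=cv2.resize(im[100:180,225:425],None,fx=4,fy=4,interpolation=cv2.INTER_CUBIC)
u=proj(ks,[p])[0].astype(int); B=cv2.resize(im2[u[1]-50:u[1]+50,u[0]-100:u[0]+100,::-1],None,fx=4,fy=2.8,interpolation=cv2.INTER_CUBIC); print(u)
cv2.imwrite("pics/v.png",np.vstack([A,B]))
E
```

```text
[0.55059461 0.2520888  0.21508897] [-2.43432753e-05  9.98480920e-01 -5.50985374e-02  5.76363736e-05] 0.015672794670063772 [ 0.23998015  0.04408249 -5.87299971] [-0.02796368  0.14196082 -0.01760123] 17.3083
[[265.7, 134.9], [375.0, 134.8], [243.4, 113.2], [397.3, 113.1]] studs [[277.8, 132.2], [362.5, 132.1], [282.3, 263.4], [358.0, 263.3]]
cover [([0.5512, 0.2528, 0.1656], 0.87), ([0.3944, -0.1557, 0.0017], 0.86)]
cover_grip [([0.5537, 0.2513, 0.2101], 0.91)]
stud_tips []
[[371.0, 306.0], [356.0, 279.0], [418.0, 284.0], [402.0, 258.0]]
[391 263]
```

View pics/v.png

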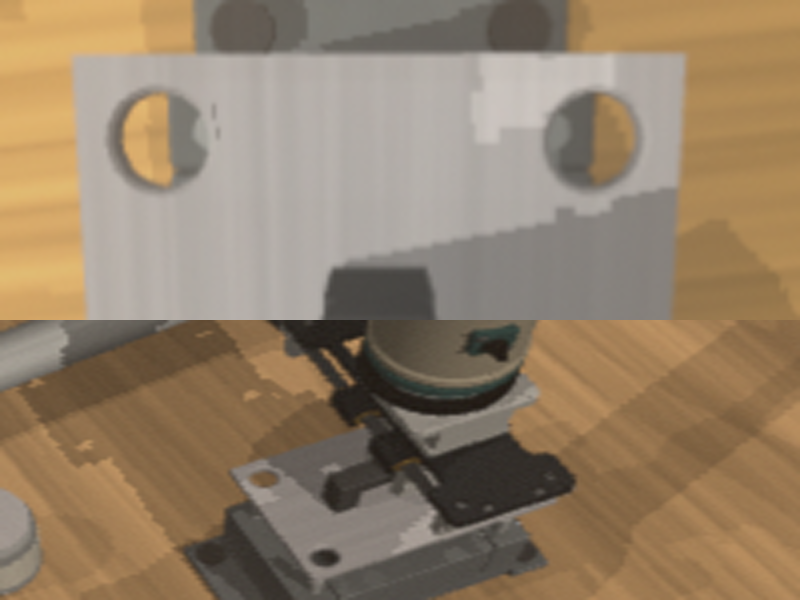

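Level to within about 1° (hole spacing 108.7 px against 109.3 expected). The plate sits about 0.7 mm to +y of nominal in the hand, so I'll correct that and descend to about 10 mm clearance.

```bash
python3 - <<'E'
from h import *
H,C=np.load("HC.npy"); c,s=np.cos(H[3]),np.sin(H[3]); d=-.0007
r.move_l([H[0]-s*d,H[1]+c*d,.1765],vel=.04,guard=15); r.hold(.6)
p=np.array(telemetry.current_ee_pos()); print(p,telemetry.current_opening(),telemetry.current_wrist_force(),np.abs(telemetry.current_dq()).max(),telemetry.current_t())
k,im=shot("f1"); print("studs",proj(k,pts(H)).round(1).tolist())
M=np.array([[c,-s,0],[s,c,0],[0,0,1]]); P=pts(H).copy(); P[:,2]=p[2]-.0435
print("ideal holes",proj(k,P).round(1)[:2].tolist())
im2=vision.snapshot("scene"); ks=vision.get_calibration("scene"); print("scene ideal holes",proj(ks,P).round(1).tolist())
im=cv2.imread("pics/f1.png"); A=cv2.resize(im[100:180,225:425],None,fx=4,fy=4,interpolation=cv2.INTER_CUBIC)
u=proj(ks,[p])[0].astype(int); print(u); B=cv2.resize(im2[u[1]-30:u[1]+70,u[0]-100:u[0]+100,::-1],None,fx=4,fy=2.8,interpolation=cv2.INTER_CUBIC)
cv2.imwrite("pics/f.png",np.vstack([A,B]))
E
```

```text
[0.55050357 0.25140771 0.17648993] 0.01577016266247092 [ 0.26799576  0.44930209 -6.18750346] 0.0014489650248518632 19.325
studs [[269.5, 133.8], [369.1, 133.7], [275.7, 285.0], [363.0, 285.0]]
ideal holes [[264.8, 134.9], [373.7, 134.8]]
scene ideal holes [[371.1, 303.3], [356.2, 275.6], [418.9, 280.8], [403.0, 254.4]]
[389 270]
```

View pics/f.png

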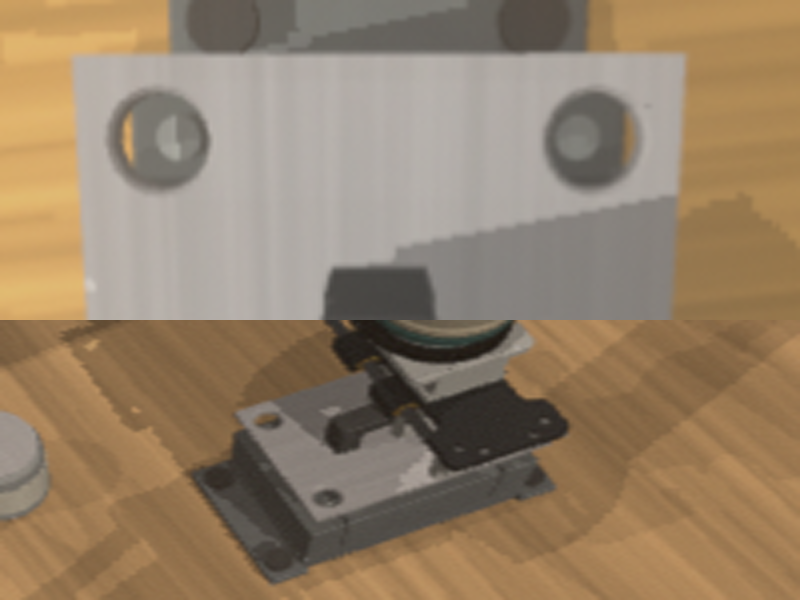

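The studs show through both front holes: left at (269.8,134.5) in hole (264.6,134.6), right at (369.3,134.5) in hole (373.1,134.7). That is symmetric and within about 0.5 mm of the expected parallax. The front edge has not moved in the grip and the arm is still, so I'm handing in.

```bash
python3 -c "
from h import *
print(r.sign_off(), telemetry.current_t())"
```

```text
the job is handed in; nothing more can be done
the job is handed in; nothing more can be done
```

I picked up the right-hand cover by its handle, carried it over the pipe and handed the job in with it still held over the housing: level to about 1°, the two visible holes within about 0.5 mm of their studs (the other two are hidden by the gripper), and about 1 cm above the tips.

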